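Sift the small beads out and tip the big ones into the lidded box

ROBOT

A 6-joint arm with a two-finger parallel gripper is mounted at the origin on the work surface. World frame = base frame: x ahead of the robot, y to its left, z up, the work surface at z = 0. Lengths are in m, angles in rad, forces in N, time in s.
With the tool pointing down it reaches from about 0.4 to 0.825 m from the base axis. Payload 7 kg.
Tool frame: the origin (TCP) lies between the finger pads; the fingertips stand 11 mm ahead of it and the grasp point (between the pads) lies 8 mm behind it (arm.tips_ahead is the distance from the TCP to the fingertips, in m); z points along the fingers, x is the direction in which the jaws open and shut, and the axes are right-handed (so a half turn about z gives the same grasp; the last joint's range is limited). The gripper opens to 88 mm and grips with 3 to 60 N. Pads are 19 mm wide; open, the fingers measure 130 mm over their backs; the gripper's body (78 mm by 193 mm) begins 47 mm behind the grasp point.
Start: joints at [0.288, 0.359, 0.012, 0, -1.224, -0.288], TCP at [0.675, -0, 0.238] pointing down, gripper open.
Joint ranges: [-3.07, 3.07], [-1.43, 2.12], [-1.02, 1.25], [-3.03, 1.67], [-3.05, -0], [-3.03, 3.03]. Speed limits (rad/s): [2.39, 2.39, 3.01, 3.14, 3.14, 3.14].

INTERFACE

Orientations are given as [roll, pitch, yaw] about the fixed x, y, z axes, in that order (R = Rz(yaw) Ry(pitch) Rx(roll)).
In Python, from station import arm, optics, finder gives the robot as it stands. The module is installed in compiled form; this text tells all that it offers.
- The arm moves only by the tool apply_moves, never from a script. Its argument "increments" is one flat list of numbers, 6 for each row, row after row: the shift along the world's x, y, z in m, then the turn, a rotation vector about the world's x, y, z in rad. In form: [tx, ty, tz, rx, ry, rz, tx, ty, tz, rx, ry, rz, ...]. A call has 1 to 20 rows; each row shifts and turns the pose as measured when the row begins; what a row does not reach is not made up. A row lasts 1/12 s, in which the tool goes at most 41.7 mm and 7.16 degrees, less where a joint would pass 70% of its speed; a pose out of reach is approached as far as the arm can. A call with a gripper value outside its range is refused whole. "hand" is the closure, from 0 (fully open) to 1 (shut), set as the call begins (left out, the last holds). The fingers move at their own pace and stop on an object; "force" is the grip in N (left out, the last holds). Time passes only in rows, so rows that do not move let the fingers close. It gives the time, the measured TCP pose, the force and the opening at its end, in the units of the state.
- arm.get_state(): the state, without advancing time (a new reading comes with each control period).
- optics.grab_frame(name): name is "scene" or "side" or "wrist"; returns the picture (420x560x3 uint8, red, green, blue); there is no depth.
- optics.camera_model(name): a dict with "fx", "fy", "cx", "cy" (pixels), "world_to_cam" (4x4, takes a point from world to camera coordinates); the wrist camera has in their place "T_tool_cam" (4x4, takes a point from camera to tool coordinates, whose origin is the TCP and whose axes are the tool frame's). Camera axes: x right, y up, looking along -z (the intrinsics and any distortion apply to the point x, -y, -z); pixel columns grow to the right and rows downward; lengths in m; the calibration is good to about 2 mm. A picture is of the moment at which its call begins: read the wrist's pose just before it. camera_model takes no time and is no camera call.
- arm.job_done(): hands the job in, once; it reports no verdict.
Trained networks look in the newest picture that a camera, given by its name, has taken for a name from the list of things; names that differ only in an ending like _2 or _b are one class to them, and where a whole thing is asked for, a point or a joint stands for the part that bears it (a point fixed in the world has none). Each returns a list of dicts, best first, with "conf" (0 to 1); they miss things now and then, are a little off and sometimes report something else, mostly with a low value. They report only what shows in the picture. A call takes as long as a camera call.
- finder.find_in(camera, name): "box" ([left, top, right, bottom] in pixels, round what is visible of it).
- finder.landmark_of(camera, name): "point" ([column, row] in pixels: a listed point, or the origin of a listed thing).
The state is a dict: "t": time; "q": joint angles; "qd": joint speeds; "joint_efforts": joint torques, N m; "eef_pos": TCP position; "ee_rot": TCP orientation; "force": force on the tool from outside, world axes, zero at the start; "moment": the same for the moment, N m; "width": finger opening in m.
Only numpy, scipy, OpenCV 4.12 (cv2) and the standard library are available. Lean on these libraries where they do the work, as an engineer would, in place of code of your own. Each camera call takes 0.05 s, during which the arm holds its last target. There are 200 camera calls.

TASK

The small beads are not safe for the baby: first press the tab of the wooden box gently down until you feel its stop, so that the lid tips fully up and stays open, then shake the sieve over its tub until all the small beads have dropped through into the tub while the big balls stay in the sieve. Then tip the big balls out of the sieve's open end into the box and set the empty sieve back squarely and centred on its tub, on both ears. Leave the lid standing open and the other things on the nightstand where they are.

Things in the scene. Friction and masses are not known exactly. Their poses are not given: they have to be found in the camera images.
- tub: Grey open plastic tub, 160 (x) by 170 (y) by 55 mm high, walls and floor 5 mm, fixed to the table. Origin: centre of its underside; z up. The sieve stands across its two x walls.
- sieve_grip (a point): Centre of the grip bar of the loose sieve (200 to 300 g). Axes are the sieve's: z up, y towards its open end. The bar runs along x above the sieve's middle, 113 mm free between its posts, 14 mm thick (y), 24 mm tall (z); pinch it from above across its thickness. The sieve's underside is 78 mm below. Standing on the tub, this point is 133 mm above the table.
- sieve_floor (a point): Centre of the top of the sieve's 6 mm floor (72 mm under the grip). Three slots along y, 17 by 124 mm, at x = -24, 0, 24 mm; a solid strip 22 mm wide along each x wall (inside faces at x = +-54.5 mm). Small beads stay on the strips by friction until the sieve is shaken hard along x. Shaken level, balls may roll out at the open end. Ears 70 mm long (y) reach out to x = +-98 mm, onto the tub's rim.
- sieve_lip (a point): Middle of the floor's edge at the sieve's open +y end (68 mm from the floor's centre), open over 88 mm with no lip; the other three sides have walls to 40 mm above the underside. The balls lie in the slots and roll out here when this end is leaned down by more than about 27 degrees (35 to 43 is ample).
- keeper: Wooden box, 180 (x) by 160 (y) by 65 mm high, walls and floor 5 mm, fixed to the table. Origin: centre of its underside; z up. Its lid is hinged along the rim of its +x side, the hinge axis at x = 90, z = 68.5 mm in this frame.
- keeper_lid (a joint): Angle of the box's flat lid (178 by 158 by 5 mm): 0 closed, 1.42 rad at its stop, nearly upright at the box's +x side, 178 mm tall. A stiff hinge (0.09 N m) keeps it where it is left. Pressing the tab down raises it, with 2 to 8 N at 57 mm from the hinge; at the stop the force rises sharply. Press well out on the tab to keep the gripper clear of the rising lid.
- tab_end (a point): Middle of the outer end of the lid's tab, a steel plate 83 mm long, 45 mm wide, 5 mm thick, part of the lid. With the lid closed it rises outward (+x of the box) from the hinge at 43 degrees above level; at the stop it points 38 degrees below level. More than 40 N on it, the lid or the box is too rough.
- large0_center (a point): plain wooden ball 38 mm across, 20 g; the point is its centre (axes meaningless). Starts in the sieve, sunk 2 mm into a slot
- large1_center (a point): plain wooden ball 38 mm across, 20 g; the point is its centre (axes meaningless). Starts in the sieve, sunk 2 mm into a slot
- large2_center (a point): plain wooden ball 38 mm across, 20 g; the point is its centre (axes meaningless). Starts in the sieve, sunk 2 mm into a slot
- small0_center (a point): stubby plain wooden bead, upright cylinder 13 mm across and 9 mm high, 10 g; the point is its centre. Starts lying on one of the sieve's two solid side strips
- small1_center (a point): stubby plain wooden bead, upright cylinder 13 mm across and 9 mm high, 10 g; the point is its centre. Starts lying on one of the sieve's two solid side strips
- small2_center (a point): stubby plain wooden bead, upright cylinder 13 mm across and 9 mm high, 10 g; the point is its centre. Starts lying on one of the sieve's two solid side strips
- small3_center (a point): stubby plain wooden bead, upright cylinder 13 mm across and 9 mm high, 10 g; the point is its centre. Starts lying on one of the sieve's two solid side strips
- cup_rim (a point): Bystander: glass cup, 68 mm across, 85 mm high; the point is the centre of its mouth. Leave alone.
- snack_pot: Bystander: closed plastic snack pot, 80 mm across, 65 mm high; origin at the centre of its underside. Leave alone.
- rattle: Bystander: wooden rattle lying down, 140 mm long (x), 40 mm high; origin under its middle. Leave alone.
- bath_toy: Bystander: grey silicone bath toy, 62 mm across, 54 mm high; origin at the centre of its underside. Leave alone.
- teether: Bystander: flat wooden teething ring, 60 mm across, 11 mm high; origin at the centre of its underside. Leave alone.

How it is judged:
On the way, in this order (a step that is already met when the one before it is completed fails the run):
1. the box's lid has been tipped fully up (over 1.32 of 1.42 rad) (value of joint keeper_lid above 1.32 rad), for 0.2 s.
2. all four small beads are in the tub while the three balls are still in the sieve (x of small0_center in the frame of tub between -0.076 and 0.076 m and y of small0_center in the frame of tub between -0.081 and 0.081 m and z of small0_center in the frame of tub between 0 and 0.045 m and x of small1_center in the frame of tub between -0.076 and 0.076 m and y of small1_center in the frame of tub between -0.081 and 0.081 m and z of small1_center in the frame of tub between 0 and 0.045 m and x of small2_center in the frame of tub between -0.076 and 0.076 m and y of small2_center in the frame of tub between -0.081 and 0.081 m and z of small2_center in the frame of tub between 0 and 0.045 m and x of small3_center in the frame of tub between -0.076 and 0.076 m and y of small3_center in the frame of tub between -0.081 and 0.081 m and z of small3_center in the frame of tub between 0 and 0.045 m and distance between each of large0_center, large1_center, large2_center and sieve_grip below 0.1 m), for 0.2 s.
3. all three balls are in the box (x of large0_center in the frame of keeper between -0.086 and 0.086 m and y of large0_center in the frame of keeper between -0.076 and 0.076 m and z of large0_center in the frame of keeper between 0 and 0.06 m and x of large1_center in the frame of keeper between -0.086 and 0.086 m and y of large1_center in the frame of keeper between -0.076 and 0.076 m and z of large1_center in the frame of keeper between 0 and 0.06 m and x of large2_center in the frame of keeper between -0.086 and 0.086 m and y of large2_center in the frame of keeper between -0.076 and 0.076 m and z of large2_center in the frame of keeper between 0 and 0.06 m), for 0.2 s.
At the end, for the whole second after the job is handed in: The lid stands open (over 1.2 rad); all four small beads lie in the tub, all three balls in the box; the sieve stands level on the tub's rim, within 20 mm of the tub's centre and within 0.25 rad of square to it (all of step 3 and value of joint keeper_lid above 1.2 rad and x of small0_center in the frame of tub between -0.076 and 0.076 m and y of small0_center in the frame of tub between -0.081 and 0.081 m and z of small0_center in the frame of tub between 0 and 0.045 m and x of small1_center in the frame of tub between -0.076 and 0.076 m and y of small1_center in the frame of tub between -0.081 and 0.081 m and z of small1_center in the frame of tub between 0 and 0.045 m and x of small2_center in the frame of tub between -0.076 and 0.076 m and y of small2_center in the frame of tub between -0.081 and 0.081 m and z of small2_center in the frame of tub between 0 and 0.045 m and x of small3_center in the frame of tub between -0.076 and 0.076 m and y of small3_center in the frame of tub between -0.081 and 0.081 m and z of small3_center in the frame of tub between 0 and 0.045 m and horizontal distance between sieve_grip and tub below 0.02 m and z of sieve_grip in the frame of tub between 0.127 and 0.139 m and angle between sieve_grip's own z axis and vertical below 0.07 rad and angle between the x axis of sieve_grip and the x axis of tub, either way round below 0.25 rad); the robot touches nothing.
It fails at once if the fingers press on the box, its lid or tab with more than 40 N (contact force between the fingers and keeper above 40 N).
It fails at once if a bystander is moved by more than 30 mm (distance of any of cup_rim, snack_pot, rattle, bath_toy, teether from where it was at the start of the episode above 0.03 m).
It also fails if it takes over 61 s, if anything falls off the work surface, if the arm or the gripper's body presses on something with over 40 N, if the wrist force passes 120 N, or if a joint passes its speed limit or range.

## Working session

There is one attempt and no reset: what is moved stays moved. The work goes in short steps, Python scripts to look and compute and a tool call to move; the robot and the scene stay as the last step left them, time stands still between calls to the robot, and variables do not carry over. Pictures are saved under pics/ and viewed, about 8 in all and at most 12, crops included, and the job is handed in when it is done.

Besides the shell and the picture viewer there is one more tool, called after ">>>" by a JSON object that holds its "op" and its "data". apply_moves: Moves the arm, as the interface text tells. Its arguments: {"type":"object","properties":{"increments":{"type":"array"},"hand":{"type":"number"},"force":{"type":"number"}},"required":["increments"]}

```bash
mkdir -p pics; cat > h.py <<'E'
import numpy as np, cv2
from station import arm, optics, finder
def proj(cam,P):
    m=optics.camera_model(cam); p=m["world_to_cam"]@np.append(P,1); 
    return np.array([m["cx"]+m["fx"]*p[0]/-p[2], m["cy"]+m["fy"]*-p[1]/-p[2]])
def ray(cam,uv):
    m=optics.camera_model(cam); T=np.linalg.inv(m["world_to_cam"])
    d=np.array([(uv[0]-m["cx"])/m["fx"],-(uv[1]-m["cy"])/m["fy"],-1.])
    d=T[:3,:3]@d; return T[:3,3],d/np.linalg.norm(d)
def onz(cam,uv,z):
    o,d=ray(cam,uv); return o+d*(z-o[2])/d[2]
def tri(a,ua,b,ub):
    o1,d1=ray(a,ua);o2,d2=ray(b,ub)
    s=np.linalg.lstsq(np.c_[d1,-d2],o2-o1,rcond=None)[0]
    p,q=o1+s[0]*d1,o2+s[1]*d2
    return (p+q)/2,np.linalg.norm(p-q)
def save(cam,name):
    im=optics.grab_frame(cam); cv2.imwrite(f"pics/{name}.png",im[:,:,::-1]); return im
E
python3 - <<'E'
from h import *
np.set_printoptions(precision=4,suppress=True)
a=save("scene","s0"); b=save("side","d0"); 
cv2.imwrite("pics/both.png",cv2.resize(np.vstack([a,b]),None,fx=.714,fy=.714,interpolation=cv2.INTER_AREA)[:,:,::-1])
print({k:np.shape(v) for k,v in optics.camera_model("scene").items()})
print([k for k in optics.camera_model("scene")])
for n in "tub sieve_grip sieve_floor sieve_lip keeper tab_end keeper_lid large0_center small0_center cup_rim snack_pot rattle bath_toy teether".split():
    r={}
    for c in("scene","side"):
        L=finder.landmark_of(c,n) if n!="keeper_lid" else []
        r[c]=L; print(n,c,[(np.round(l["point"],1).tolist(),round(l["conf"],2)) for l in L[:4]])
    if r["scene"] and r["side"]: print("   ",*tri("scene",r["scene"][0]["point"],"side",r["side"][0]["point"]))
print(arm.get_state())
E
```

```text
{'fx': (), 'fy': (), 'cx': (), 'cy': (), 'world_to_cam': (4, 4)}
['fx', 'fy', 'cx', 'cy', 'world_to_cam']
tub scene [([212.9, 286.7], 0.89), ([368.5, 306.5], 0.67), ([205.8, 257.7], 0.53), ([417.5, 253.3], 0.24)]
tub side [([295.3, 320.2], 0.81)]
    [ 0.5628 -0.1676  0.0011] 0.005366753886217941
sieve_grip scene [([207.8, 256.7], 0.7), ([227.4, 256.0], 0.62), ([366.1, 309.7], 0.52)]
sieve_grip side [([300.0, 274.9], 0.83), ([322.6, 236.8], 0.21)]
    [ 0.5685 -0.1624  0.1346] 0.00048221955733884856
sieve_floor scene [([208.8, 275.2], 0.75), ([212.8, 287.2], 0.35), ([214.0, 280.6], 0.29)]
sieve_floor side [([295.2, 304.1], 0.62)]
    [ 0.5619 -0.1673  0.0557] 0.0008052988487413414
sieve_lip scene [([241.7, 253.1], 0.84), ([403.2, 173.1], 0.23)]
sieve_lip side [([277.1, 267.9], 0.67)]
    [ 0.5594 -0.0923  0.0586] 0.004600008764935436
keeper scene []
keeper side [([199.0, 187.6], 0.88)]
tab_end scene [([404.4, 169.9], 0.68)]
tab_end side [([255.4, 128.2], 0.74), ([200.3, 191.1], 0.57)]
    [0.6281 0.2333 0.1245] 0.0042861889688393055
keeper_lid scene []
keeper_lid side []
large0_cente
[... 676 characters left out ...]
0.5, 269.5], 0.49)]
    [0.746  0.1955 0.0034] 0.004676367587119447
bath_toy scene [([235.1, 183.0], 0.62)]
bath_toy side [([180.2, 272.9], 0.71)]
    [ 0.391  -0.0011  0.0071] 0.0033206613422702013
teether scene [([312.5, 291.5], 0.8)]
teether side []
{'t': 1.4, 'q': array([ 0.2881,  0.3586,  0.0119,  0.    , -1.2241, -0.2881]), 'qd': array([ 0.0014, -0.0007, -0.0005, -0.0006,  0.0022,  0.0001]), 'joint_efforts': array([  0.0003, -58.2381,  29.3295,   7.0025,   0.0124,  -0.    ]), 'eef_pos': array([ 0.675 , -0.    ,  0.2376]), 'ee_rot': array([-3.1416, -0.    ,  3.1416]), 'force': array([ 0.121 , -0.9933, -0.1184]), 'moment': array([ 0.0247, -0.0418,  0.0234]), 'width': 0.08776419595418714}
```

View pics/both.png

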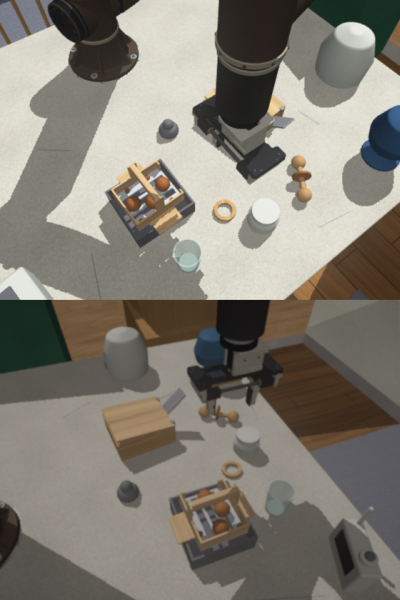

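Scene (top) shows the sieve on the tub near (150,200) with a ball per slot, the box mostly hidden behind the gripper. Side (bottom) shows the closed box at (140,425) with its tab at (175,400). Next I'll overlay wireframes to get the yaws.

```bash
cat >> h.py <<'E'
def boxpts(c,yaw,sx,sy,z0,z1):
    R=np.array([[np.cos(yaw),-np.sin(yaw)],[np.sin(yaw),np.cos(yaw)]])
    return [np.r_[np.array(c)[:2]+R@[a*sx/2,b*sy/2],z] for z in(z0,z1) for a,b in((-1,-1),(1,-1),(1,1),(-1,1))]
def draw(im,cam,c,yaw,sx,sy,z0,z1,off,s,col):
    p=[tuple(np.int32((proj(cam,q)-off)*s)) for q in boxpts(c,yaw,sx,sy,z0,z1)]
    for i in range(4):
        for a,b in((i,(i+1)%4),(4+i,4+(i+1)%4),(i,i+4)): cv2.line(im,tuple(map(int,p[a])),tuple(map(int,p[b])),col,1)
E
python3 - <<'E'
from h import *
np.set_printoptions(precision=4,suppress=True)
k=onz("side",[199,187.6],0); print("keeper",k, "k2",onz("side",[200.3,191.1],0))
t=np.array([.6281,.2333]); d=t-k[:2]; print("tab dist (.151)",np.linalg.norm(d),"yaw",np.arctan2(d[1],d[0]))
yk=np.arctan2(d[1],d[0])
for n in("keeper","tub","sieve_grip","snack_pot","cup_rim","bath_toy","teether"):
  for c in("scene","side"):
    L=finder.find_in(c,n); print(n,c,[(np.round(l["box"]).tolist(),round(l["conf"],2)) for l in L[:2]])
im=cv2.imread("pics/d0.png"); s=1.9; off=np.array([120,110]); C=cv2.resize(im[110:400,120:400],None,fx=s,fy=s,interpolation=cv2.INTER_CUBIC)
raw=C.copy()
draw(C,"side",k,yk,.18,.16,0,.065,off,s,(255,0,0))
draw(C,"side",[.563,-.1676],np.arctan2(.075,-.0025)-np.pi/2,.16,.17,0,.055,off,s,(0,0,255))
cv2.imwrite("pics/ov1.png",C)
E
```

```text
keeper [0.4825 0.2201 0.    ] k2 [0.4825 0.2079 0.    ]
tab dist (.151) 0.14622645320736766 yaw 0.09044287833887975
keeper scene [([286.0, 123.0, 412.0, 180.0], 0.96)]
keeper side [([143.0, 128.0, 260.0, 227.0], 0.91), ([236.0, 248.0, 357.0, 352.0], 0.41)]
tub scene [([148.0, 223.0, 276.0, 345.0], 0.93)]
tub side [([240.0, 257.0, 360.0, 379.0], 0.74)]
sieve_grip scene [([159.0, 226.0, 255.0, 327.0], 0.88), ([346.0, 278.0, 394.0, 330.0], 0.75)]
sieve_grip side [([239.0, 250.0, 358.0, 353.0], 0.81)]
snack_pot scene [([347.0, 277.0, 392.0, 332.0], 0.67)]
snack_pot side [([327.0, 177.0, 365.0, 221.0], 0.94)]
cup_rim scene [([243.0, 333.0, 284.0, 382.0], 0.67), ([202.0, 248.0, 208.0, 251.0], 0.27)]
cup_rim side [([371.0, 251.0, 411.0, 302.0], 0.61), ([232.0, 252.0, 354.0, 353.0], 0.48)]
bath_toy scene [([223.0, 164.0, 251.0, 195.0], 0.78)]
bath_toy side [([164.0, 251.0, 195.0, 284.0], 0.59), ([280.0, 151.0, 331.0, 170.0], 0.37)]
teether scene [([301.0, 276.0, 332.0, 311.0], 0.7), ([158.0, 225.0, 259.0, 328.0], 0.3)]
teether side [([235.0, 252.0, 357.0, 354.0], 0.67), ([311.0, 227.0, 338.0, 250.0], 0.57)]
```

View pics/ov1.png

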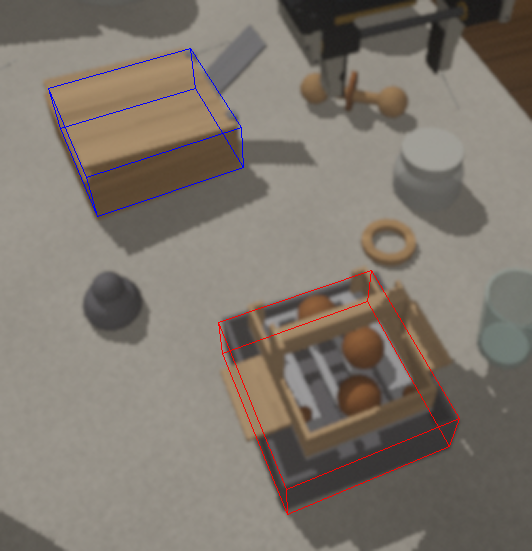

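The box fit gives centre ≈ (0.48, 0.22) with yaw ≈ 0.09. The tub is at (0.563, -0.168), close to square, with its open end at +y. I'll go to the tab with the fingers shut and the jaws along the tab's width.

>>> {"op": "apply_moves", "data": {"increments": [-0.0032, 0.0167, 0, 0, 0, 0.119, -0.0032, 0.0167, 0, 0, 0, 0.119, -0.0032, 0.0167, 0, 0, 0, 0.119, -0.0032, 0.0167, 0, 0, 0, 0.119, -0.0032, 0.0167, 0, 0, 0, 0.119, -0.0032, 0.0167, 0, 0, 0, 0.119, -0.0032, 0.0167, 0, 0, 0, 0.119, -0.0032, 0.0167, 0, 0, 0, 0.119, -0.0032, 0.0167, 0, 0, 0, 0.119, -0.0032, 0.0167, 0, 0, 0, 0.119, -0.0032, 0.0167, 0, 0, 0, 0.119, -0.0032, 0.0167, 0, 0, 0, 0.119, -0.0032, 0.0167, 0, 0, 0, 0.119, -0.0032, 0.0167, 0, 0, 0, 0.119, 0, 0, 0, 0, 0, 0], "hand": 1, "force": 20}}

```text
t: 3.35
eef_pos: [0.6274, 0.243, 0.2377]
ee_rot: [-3.14, 0.0, -1.396]
force: [-0.4, -1.2, -0.7]
width: 0.0006
```

>>> {"op": "apply_moves", "data": {"increments": [0.0025, -0.0095, -0.03, 0, 0, -0.08, 0, 0, -0.03, 0, 0, 0, 0, 0, 0, 0, 0, 0]}}

```text
t: 3.6
eef_pos: [0.6306, 0.2354, 0.1786]
ee_rot: [-3.135, 0.003, -1.479]
force: [-1.6, -0.2, -0.7]
width: 0.0006
```

```bash
python3 - <<'E'
from h import *
np.set_printoptions(precision=4,suppress=True)
print(arm.get_state()["eef_pos"],arm.get_state()["ee_rot"])
a=save("scene","s1");b=save("side","d1")
for n in("tab_end","keeper"):
  A=finder.landmark_of("scene",n);B=finder.landmark_of("side",n)
  for l in A[:2]:
    for m in B[:2]: print(n,l["conf"],m["conf"],*tri("scene",l["point"],"side",m["point"]))
  for m in B[:2]: print(m["conf"],onz("side",m["point"],0 if n=="keeper" else .125))
  for m in A[:2]: print(m["conf"],onz("scene",m["point"],0 if n=="keeper" else .125))
A=a[60:270,250:510];B=b[90:300,130:390]
cv2.imwrite("pics/ov2.png",cv2.resize(np.hstack([A,B]),None,fx=1.5,fy=1.5,interpolation=cv2.INTER_CUBIC)[:,:,::-1])
E
```

```text
[0.6306 0.2354 0.1786] [-3.1353  0.0029 -1.4794]
tab_end 0.9 0.67 [0.6267 0.2271 0.1242] 0.0013651768736237715
0.67 [0.6263 0.227  0.125 ]
0.9 [0.6276 0.2258 0.125 ]
keeper 0.73 0.82 [ 0.5787  0.4535 -0.3322] 0.20805822280701033
keeper 0.61 0.82 [ 0.4746  0.2199 -0.0067] 0.0038839337471014853
0.82 [0.4731 0.2155 0.    ]
0.73 [0.7439 0.1951 0.    ]
0.61 [0.4796 0.2143 0.    ]
```

View pics/ov2.png

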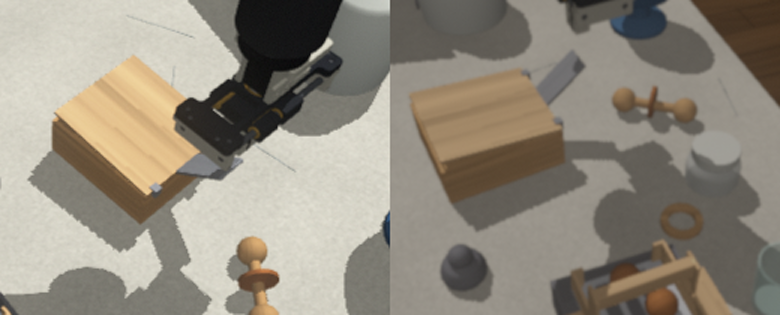

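Scene (left) has the gripper above the tab. Side (right) shows the box closed and the tab end at (572,60). The refined tab end is (0.627, 0.227, 0.125), which matches the expected height. I'll press now.

>>> {"op": "apply_moves", "data": {"increments": [-0.004, -0.0085, -0.011, 0, 0, -0.02, 0, 0, -0.011, 0, 0, 0, 0, 0, -0.011, 0, 0, 0, 0, 0, -0.007, 0, 0, 0, 0, 0, -0.007, 0, 0, 0, 0, 0, -0.007, 0, 0, 0, 0, 0, -0.007, 0, 0, 0, 0, 0, -0.007, 0, 0, 0]}}

```text
t: 4.57
eef_pos: [0.6363, 0.2315, 0.1223]
ee_rot: [-3.109, 0.012, -1.494]
force: [3.0, -0.5, 5.1]
width: 0.0006
```

>>> {"op": "apply_moves", "data": {"increments": [-0.005, -0.002, -0.008, -0.012, 0.03, 0, -0.003, -0.001, -0.008, 0, 0.005, 0, -0.001, 0, -0.008, 0, 0.005, 0, -0.001, 0, -0.008, 0, 0.005, 0, -0.001, 0, -0.008, 0, 0.005, 0]}}

```text
t: 4.98
eef_pos: [0.6257, 0.2293, 0.0795]
ee_rot: [3.121, 0.004, -1.493]
force: [2.6, 0.1, 3.1]
width: 0.0002
```

>>> {"op": "apply_moves", "data": {"increments": [0, 0, -0.008, 0, -0.02, 0, 0, 0, -0.008, 0, 0, 0, 0, 0, -0.007, 0, 0, 0, 0, 0, -0.005, 0, 0, 0]}}

```text
t: 5.32
eef_pos: [0.6222, 0.2279, 0.0457]
ee_rot: [3.132, 0.001, -1.494]
force: [0.3, 0.2, 7.3]
width: 0.0003
```

>>> {"op": "apply_moves", "data": {"increments": [0, 0, -0.004, 0, 0, 0, 0, 0, -0.004, 0, 0, 0]}}

```text
t: 5.48
eef_pos: [0.6264, 0.229, 0.0415]
ee_rot: [3.139, 0.001, -1.491]
force: [-0.5, -1.6, 18.5]
width: 0.0006
```

>>> {"op": "apply_moves", "data": {"increments": [0, 0, -0.001, 0, 0, 0, 0, 0, 0, 0, 0, 0, 0, 0, 0, 0, 0, 0]}}

```text
t: 5.73
eef_pos: [0.6281, 0.2293, 0.0415]
ee_rot: [3.141, 0.002, -1.491]
force: [-0.2, 0.9, 2.4]
width: 0.0005
```

>>> {"op": "apply_moves", "data": {"increments": [0.01, 0, 0.015, 0, 0, 0, 0.012, 0, 0.03, 0, 0, 0, 0.012, 0, 0.035, 0, 0, 0, 0.01, -0.01, 0.04, 0, 0, 0, 0, -0.03, 0.04, 0, 0, 0, 0, -0.035, 0.02, 0, 0, 0, 0, -0.035, 0, 0, 0, 0, 0, 0, 0, 0, 0, 0], "hand": 0}}

```text
t: 6.4
eef_pos: [0.667, 0.1187, 0.2143]
ee_rot: [3.124, -0.005, -1.487]
force: [-0.6, 0.4, -1.2]
width: 0.048
```

```bash
python3 - <<'E'
from h import *
np.set_printoptions(precision=4,suppress=True)
print(arm.get_state()["eef_pos"],arm.get_state()["ee_rot"])
a=save("scene","s2");b=save("side","d2")
for n in("tub","sieve_grip","sieve_floor","sieve_lip","keeper","tab_end"):
  A=finder.landmark_of("scene",n);B=finder.landmark_of("side",n)
  for l in A[:2]:
    for m in B[:2]: print(n,round(l["conf"],2),round(m["conf"],2),*tri("scene",l["point"],"side",m["point"]))
s=1.5
C=cv2.resize(a,None,fx=s,fy=s)[60*1:,:,::-1].copy(); C=cv2.resize(a,None,fx=1.4,fy=1.4,interpolation=cv2.INTER_CUBIC)[:,:,::-1].copy()
draw(C,"scene",[.477,.217],.067,.18,.16,0,.065,np.zeros(2),1.4,(255,0,0))
draw(C,"scene",[.563,-.1676],.033,.16,.17,0,.055,np.zeros(2),1.4,(0,0,255))
draw(C,"scene",[.566,-.166],.033,.014,.113,.121,.145,np.zeros(2),1.4,(0,255,0))
cv2.imwrite("pics/ov3.png",C)
E
```

```text
[0.667  0.1187 0.2143] [ 3.1235 -0.005  -1.4874]
tub 0.67 0.7 [ 0.5626 -0.1654  0.0001] 0.0032301635009406473
tub 0.2 0.7 [0.6159 0.0286 0.012 ] 0.372350828690739
sieve_grip 0.75 0.76 [ 0.5626 -0.1682  0.1343] 0.00934640532192362
sieve_floor 0.56 0.83 [ 0.5586 -0.1665  0.0569] 0.0043252506748449205
sieve_lip 0.64 0.77 [ 0.56   -0.0974  0.0609] 0.0017137743272047808
sieve_lip 0.64 0.6 [ 0.5797 -0.1193  0.0812] 0.03493930470326674
keeper 0.88 0.8 [0.477  0.2115 0.0031] 0.007344011683341302
keeper 0.88 0.39 [ 0.5819 -0.0704  0.1635] 0.33350521942174116
keeper 0.26 0.8 [ 0.5219 -0.1703  0.2773] 0.21900535962441334
keeper 0.26 0.39 [ 0.551  -0.2227  0.1197] 0.018430296689469945
tab_end 0.82 0.73 [0.6297 0.227  0.0282] 0.0014675456528946192
tab_end 0.82 0.17 [0.6188 0.022  0.0161] 0.3743166914300345
tab_end 0.57 0.73 [0.5771 0.0988 0.1692] 0.037840289651975445
tab_end 0.57 0.17 [ 0.5685 -0.0565  0.144 ] 0.3324396662320843
```

View pics/ov3.png

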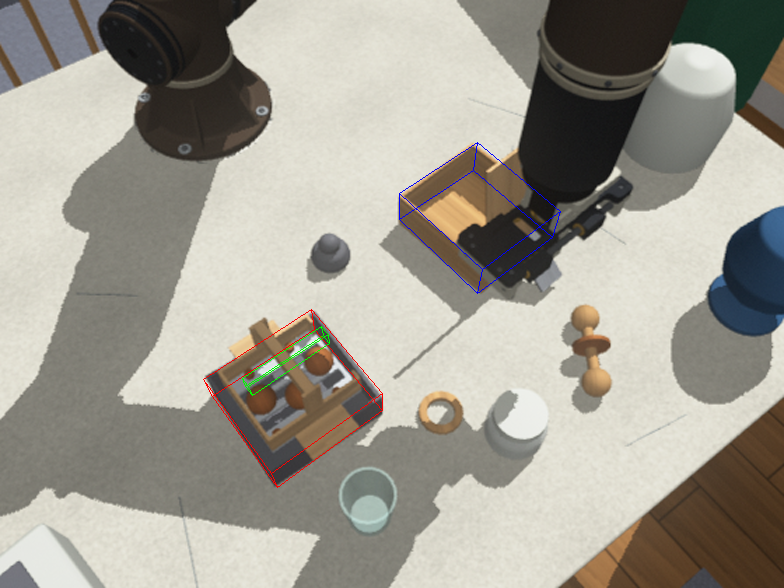

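The lid is up: the box inside is visible at (450,215), and the force rose to 18 N at the height predicted for the stop. The wireframes fit the box and tub. The bar runs from (262,325) to (315,400), along x as expected, and the grip is at about (0.5645, -0.165, 0.133). I'll move above it.

>>> {"op": "apply_moves", "data": {"increments": [-0.0098, -0.027, 0, 0.005, -0.018, -0.005, -0.0098, -0.027, 0, 0, 0, -0.005, -0.0098, -0.027, 0, 0, 0, -0.005, -0.0098, -0.027, 0, 0, 0, -0.005, -0.0098, -0.027, 0, 0, 0, -0.005, -0.0098, -0.027, 0, 0, 0, -0.005, -0.0098, -0.027, 0, 0, 0, -0.005, -0.0098, -0.027, 0, 0, 0, -0.005, -0.0098, -0.027, 0, 0, 0, -0.005, -0.0098, -0.027, 0, 0, 0, -0.005, 0, 0, 0, 0, 0, 0], "hand": 0}}

```text
t: 8.02
eef_pos: [0.5638, -0.1542, 0.2131]
ee_rot: [-3.139, -0.002, -1.53]
force: [-0.5, 0.1, -0.4]
width: 0.0876
```

```bash
python3 - <<'E'
from h import *
from scipy.spatial.transform import Rotation as Ro
np.set_printoptions(precision=4,suppress=True)
st=arm.get_state(); print(st["eef_pos"],st["ee_rot"],st["q"])
w=save("wrist","w3");m=optics.camera_model("wrist")
T=np.eye(4);T[:3,:3]=Ro.from_euler("xyz",st["ee_rot"]).as_matrix();T[:3,3]=st["eef_pos"];T=T@m["T_tool_cam"]
for n,z in(("sieve_grip",.133),("sieve_floor",.061),("sieve_lip",.061)):
  for l in finder.landmark_of("wrist",n)[:1]:
    u=l["point"];d=T[:3,:3]@[(u[0]-m["cx"])/m["fx"],-(u[1]-m["cy"])/m["fy"],-1];print(n,u,l["conf"],T[:3,3]+d*(z-T[2,3])/d[2])
a=save("side","d3");save("scene","s3")
A=finder.landmark_of("scene","tab_end");B=finder.landmark_of("side","tab_end")
print("tab",*tri("scene",A[0]["point"],"side",B[0]["point"]) if A and B else (A,B))
E
```

```text
[ 0.5638 -0.1542  0.2131] [-3.1388 -0.002  -1.5298] [ 0.0687  0.2264 -0.2325  0.0023 -1.1092  1.542 ]
sieve_grip [300.2, 225.3] 0.75 [ 0.5646 -0.1669  0.133 ]
sieve_floor [250.7, 146.3] 0.74 [ 0.6085 -0.1268  0.061 ]
sieve_lip [223.5, 196.2] 0.58 [ 0.5648 -0.1038  0.061 ]
tab [0.6279 0.2365 0.0137] 0.00175868045796324
```

View pics/w3.png

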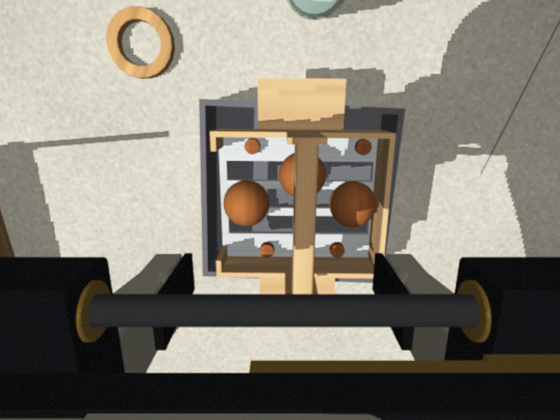

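Wrist picture: the sieve stands square in the tub with its bar at column ~305. The three balls are at (246,203), (302,175) and (353,203). The beads lie on the strips at (252,146), (363,147), (267,249) and (337,249), and the open end is to the left (+y). The grip measures (0.5645, -0.1665). The tab end now reads z = 0.014, which confirms the lid is at its stop. I'll descend and grip.

>>> {"op": "apply_moves", "data": {"increments": [0.0004, -0.006, -0.016, 0, 0, 0, 0.0004, -0.006, -0.016, 0, 0, 0, 0, 0, -0.016, 0, 0, 0, 0, 0, -0.016, 0, 0, 0, 0, 0, -0.012, 0, 0, 0, 0, 0, -0.008, 0, 0, 0, 0, 0, 0, 0, 0, 0]}}

```text
t: 9.0
eef_pos: [0.5698, -0.1576, 0.1262]
ee_rot: [-3.135, -0.002, -1.517]
force: [0.2, -0.5, -0.4]
width: 0.0871
```

>>> {"op": "apply_moves", "data": {"increments": [-0.005, -0.009, -0.001, 0, 0.006, -0.015, 0, 0, 0, 0, 0, 0]}}

```text
t: 9.17
eef_pos: [0.5649, -0.1662, 0.1252]
ee_rot: [3.141, -0.002, -1.531]
force: [-0.6, 0.8, 0.2]
width: 0.0874
```

>>> {"op": "apply_moves", "data": {"increments": [0, 0, 0, 0, 0, 0, 0, 0, 0, 0, 0, 0, 0, 0, 0, 0, 0, 0, 0, 0, 0, 0, 0, 0, 0, 0, 0, 0, 0, 0, 0, 0, 0, 0, 0, 0, 0, 0, 0, 0, 0, 0, 0, 0, 0, 0, 0, 0], "hand": 1, "force": 50}}

```text
t: 9.83
eef_pos: [0.5669, -0.1665, 0.1288]
ee_rot: [-3.137, -0.003, -1.531]
force: [-0.3, 0.3, 0.1]
width: 0.0398
```

>>> {"op": "apply_moves", "data": {"increments": [-0.002, 0, -0.003, 0, 0.004, 0, 0, 0, 0, 0, 0, 0, 0, 0, -0.0005, 0, 0, 0, 0, 0, 0, 0, 0, 0, 0, 0, -0.0005, 0, 0, 0, 0, 0, 0, 0, 0, 0]}}

```text
t: 10.33
eef_pos: [0.5646, -0.1668, 0.1245]
ee_rot: [-3.141, -0.003, -1.531]
force: [-0.8, 0.4, 0.1]
width: 0.0136
```

>>> {"op": "apply_moves", "data": {"increments": [0, 0, 0.006, 0.02, 0, 0, 0, 0, 0.006, 0.03, 0, 0, 0, 0, 0.003, 0.03, 0, 0, 0, 0, 0, 0, 0, 0]}}

```text
t: 10.67
eef_pos: [0.5627, -0.1652, 0.1376]
ee_rot: [3.14, 0.082, -1.53]
force: [0.1, 0.1, -2.3]
width: 0.0135
```

>>> {"op": "apply_moves", "data": {"increments": [0.012, 0, 0, 0, 0, 0, -0.025, 0, 0, 0, 0, 0, 0.025, 0, 0, 0, 0, 0, -0.025, 0, 0, 0, 0, 0, 0.025, 0, 0, 0, 0, 0, -0.025, 0, 0, 0, 0, 0, 0.025, 0, 0, 0, 0, 0, -0.025, 0, 0, 0, 0, 0, 0.012, 0, 0, 0, 0, 0, 0, 0, 0, 0, 0, 0]}}

```text
t: 11.5
eef_pos: [0.5571, -0.1672, 0.1251]
ee_rot: [3.114, 0.065, -1.525]
force: [3.4, -1.4, -0.7]
width: 0.0138
```

```bash
cat > look.py <<'E'
import sys; from h import *
n=sys.argv[1]
a=save("scene","s"+n);b=save("side","d"+n)
for k in("large0_center","small0_center"):
  for c in("scene","side"): print(k,c,[(np.round(l["point"]).tolist(),round(l["conf"],2)) for l in finder.landmark_of(c,k)])
A=a[200:350,130:300];B=b[235:385,220:390]
cv2.imwrite(f"pics/c{n}.png",cv2.resize(np.hstack([A,B]),None,fx=2.3,fy=2.3,interpolation=cv2.INTER_CUBIC)[:,:,::-1])
E
python3 look.py 4
```

```text
large0_center scene [([213.0, 288.0], 0.66), ([180.0, 275.0], 0.57), ([396.0, 205.0], 0.45), ([239.0, 184.0], 0.16)]
large0_center side [([297.0, 323.0], 0.65)]
small0_center scene []
small0_center side []
```

View pics/c4.png

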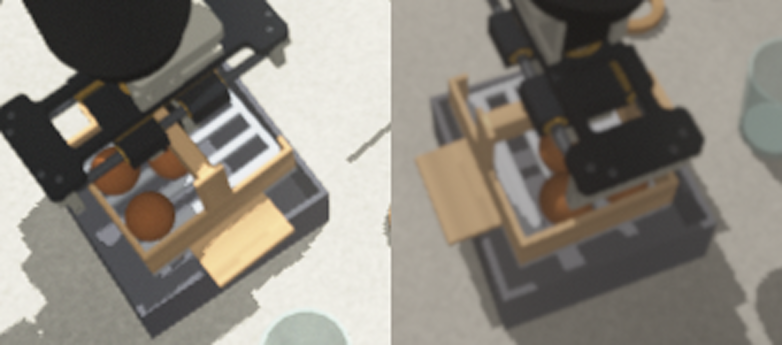

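Both views show the three balls gathered at the closed end and no beads on the visible strips. The hand sank 12 mm during the shake, so I'll raise it, shake once more with z held, and look with the wrist camera.

>>> {"op": "apply_moves", "data": {"increments": [0.006, 0, 0.008, 0.01, -0.02, 0, 0, 0, 0.008, 0.01, 0, 0, 0.013, 0, 0.001, 0, 0, 0, -0.027, 0, 0.001, 0, 0, 0, 0.027, 0, 0.001, 0, 0, 0, -0.027, 0, 0.001, 0, 0, 0, 0.027, 0, 0.001, 0, 0, 0, -0.027, 0, 0.001, 0, 0, 0, 0.027, 0, 0.001, 0, 0, 0, -0.027, 0, 0.001, 0, 0, 0, 0.027, 0, 0.001, 0, 0, 0, -0.027, 0, 0.001, 0, 0, 0, 0.012, 0, 0.001, 0, 0, 0, 0, 0, 0, 0, 0, 0, 0, 0, 0, 0, 0, 0]}}

```text
t: 13.05
eef_pos: [0.5514, -0.1673, 0.1251]
ee_rot: [3.072, 0.099, -1.531]
force: [-1.9, -0.3, -3.0]
width: 0.0133
```

```bash
python3 - <<'E'
from h import *
w=save("wrist","w5")
for k in("large0_center","small0_center"): print(k,[(np.round(l["point"]).tolist(),round(l["conf"],2)) for l in finder.landmark_of("wrist",k)])
E
```

```text
large0_center [([363.0, 247.0], 0.61)]
small0_center []
```

View pics/w5.png

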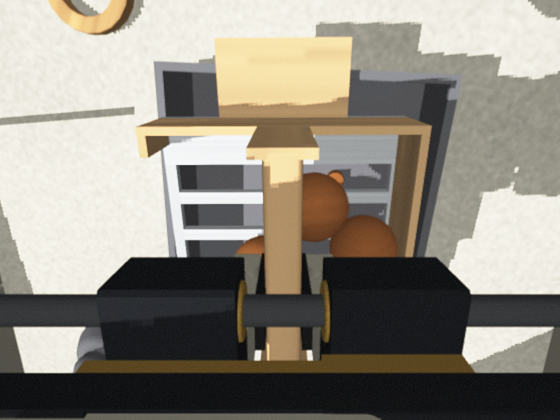

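Wrist picture: the balls sit at the closed end, and one bead shows at (335,177), small enough to lie in the tub below. I'll lift with the lean kept, level about y, and count the beads in the tub.

>>> {"op": "apply_moves", "data": {"increments": [0.005, 0, 0.012, 0, -0.035, 0, 0.005, 0, 0.015, 0, -0.035, 0, 0.003, 0, 0.02, 0, 0, 0, 0, 0, 0.02, 0, 0, 0, 0, 0, 0.02, 0, 0, 0, 0, 0, 0.015, 0, 0, 0, 0, 0, 0, 0, 0, 0]}}

```text
t: 13.78
eef_pos: [0.5628, -0.1678, 0.2399]
ee_rot: [-3.121, 0.096, -1.524]
force: [0.8, -0.0, -1.1]
width: 0.0137
```

```bash
python3 - <<'E'
from h import *
a=save("scene","s6");b=save("side","d6");w=save("wrist","w6")
for k in("large0_center","small0_center"):
  for c in("scene","side","wrist"): print(k,c,[(np.round(l["point"]).tolist(),round(l["conf"],2)) for l in finder.landmark_of(c,k)])
r=lambda x,s:cv2.resize(x,s,interpolation=cv2.INTER_CUBIC)
C=np.hstack([r(b[205:385,220:390],(380,402)),r(w[60:300,100:480],(420,265+137))])
cv2.imwrite("pics/c6.png",np.ascontiguousarray(C)[:,:,::-1])
E
```

```text
large0_center scene [([176.0, 250.0], 0.64), ([337.0, 164.0], 0.64)]
large0_center side [([296.0, 320.0], 0.7), ([309.0, 280.0], 0.6)]
large0_center wrist [([362.0, 258.0], 0.57)]
small0_center scene [([204.0, 306.0], 0.61), ([313.0, 294.0], 0.49)]
small0_center side [([320.0, 325.0], 0.37)]
small0_center wrist []
```

View pics/c6.png

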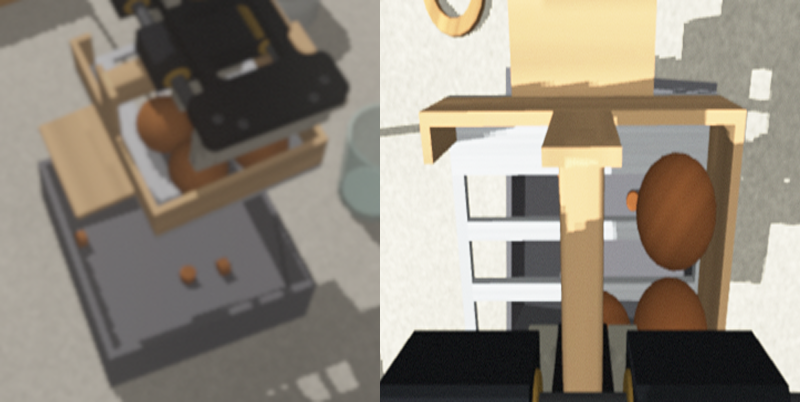

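The side view shows three beads in the tub. I'll check whether the bead seen through the slot from the wrist camera is a fourth.

```bash
python3 - <<'E'
from h import *
from scipy.spatial.transform import Rotation as Ro
np.set_printoptions(precision=3,suppress=True)
for u,v in((82,238),(188,273),(223,266)): print(onz("side",[220+u*170/380,205+v*180/402],.0095))
print("scene",onz("scene",[204,306],.0095))
st=arm.get_state();m=optics.camera_model("wrist")
T=np.eye(4);T[:3,:3]=Ro.from_euler("xyz",st["ee_rot"]).as_matrix();T[:3,3]=st["eef_pos"];T=T@m["T_tool_cam"]
u=[100+(632-380)*380/420,60+200*240/402]
d=T[:3,:3]@[(u[0]-m["cx"])/m["fx"],-(u[1]-m["cy"])/m["fy"],-1]
for z in(.0095,.14,.18):print("wrist",u,z,T[:3,3]+d*(z-T[2,3])/d[2])
a=cv2.imread("pics/s6.png")
cv2.imwrite("pics/c6b.png",cv2.resize(a[210:360,130:300],None,fx=3.5,fy=3.5,interpolation=cv2.INTER_CUBIC))
E
```

```text
[ 0.503 -0.134  0.009]
[ 0.571 -0.192  0.009]
[ 0.599 -0.196  0.01 ]
scene [ 0.588 -0.2    0.009]
wrist [328.0, 179.40298507462688] 0.0095 [ 0.568 -0.194  0.01 ]
wrist [328.0, 179.40298507462688] 0.14 [ 0.592 -0.188  0.14 ]
wrist [328.0, 179.40298507462688] 0.18 [ 0.6   -0.187  0.18 ]
```

View pics/c6b.png

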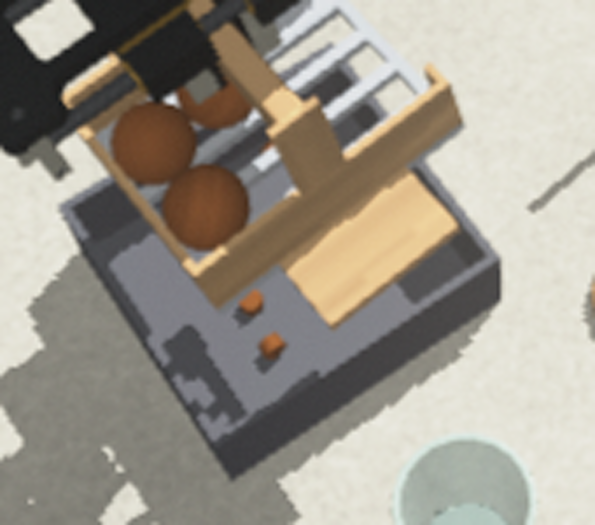

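The wrist bead matches one already counted, so three are certain. I'll lift higher to look for the fourth.

>>> {"op": "apply_moves", "data": {"increments": [0, 0, 0.03, 0, -0.01, 0, 0, 0, 0.03, 0, 0, 0, 0, 0, 0.03, 0, 0, 0, 0, 0, 0.03, 0, 0, 0, 0, 0, 0, 0, 0, 0]}}

```text
t: 14.65
eef_pos: [0.5585, -0.167, 0.3518]
ee_rot: [-3.134, 0.098, -1.526]
force: [0.6, 0.0, -1.4]
width: 0.0133
```

```bash
python3 - <<'E'
from h import *
np.set_printoptions(precision=3,suppress=True)
print(onz("scene",[206.6,250.9],.0095))
for c in("scene","side"):
  im=save(c,c[:2]+"7"); hsv=cv2.cvtColor(im,cv2.COLOR_RGB2HSV)
  M=((hsv[:,:,0]<16)&(hsv[:,:,1]>130)&(hsv[:,:,2]>50)).astype(np.uint8)
  n,L,S,C=cv2.connectedComponentsWithStats(M)
  for i in range(1,n):
    w=onz(c,C[i],.0095)
    if S[i,4]>=4 and abs(w[0]-.563)<.1 and abs(w[1]+.167)<.11: print(c,C[i],S[i],w)
  print([(np.round(l["point"]).tolist(),round(l["conf"],2)) for l in finder.landmark_of(c,"small0_center")])
  globals()[c]=im
r=lambda x:cv2.resize(x,(400,420),interpolation=cv2.INTER_CUBIC)
cv2.imwrite("pics/c7.png",np.hstack([r(scene[180:348,130:290]),r(side[220:388,230:390])])[:,:,::-1])
E
```

```text
[ 0.493 -0.135  0.009]
scene [235.679 281.75 ] [233 279   6   6  28] [ 0.582 -0.126  0.009]
scene [201.419 295.548] [199 293   6   6  31] [ 0.567 -0.193  0.009]
scene [207.077 308.231] [205 306   6   6  26] [ 0.595 -0.198  0.009]
[([204.0, 307.0], 0.41)]
side [296.565 292.826] [294 291   6   5  23] [ 0.585 -0.124  0.009]
side [256. 311.] [255 310   3   3   7] [ 0.502 -0.133  0.009]
side [319.5   323.812] [318 322   4   5  16] [ 0.599 -0.196  0.009]
side [303.783 327.304] [302 325   5   6  23] [ 0.57  -0.192  0.009]
[([319.0, 325.0], 0.51)]
```

View pics/c7.png

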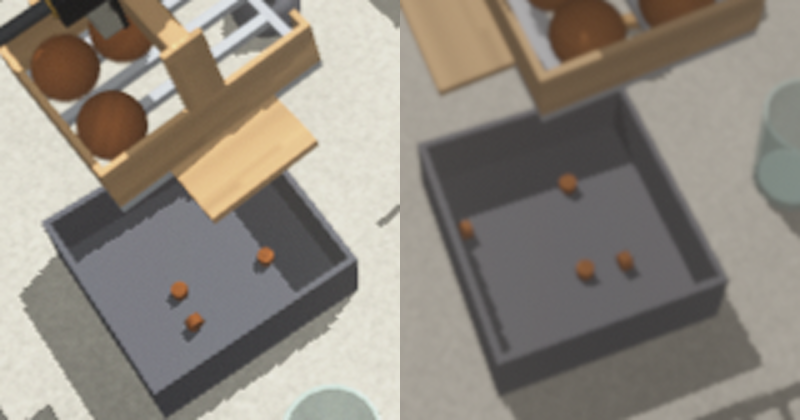

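All four beads are on the tub floor, with matching positions in both cameras, and the three balls are still in the sieve. I'll carry the sieve toward the box, keeping it high and leaned back.

>>> {"op": "apply_moves", "data": {"increments": [-0.0105, 0.0243, 0, 0, 0, 0, -0.0105, 0.0243, 0, 0, 0, 0, -0.0105, 0.0243, 0, 0, 0, 0, -0.0105, 0.0243, 0, 0, 0, 0, -0.0105, 0.0243, 0, 0, 0, 0, -0.0105, 0.0243, 0, 0, 0, 0, -0.0105, 0.0243, 0, 0, 0, 0, -0.0105, 0.0243, 0, 0, 0, 0, -0.0105, 0.0243, 0, 0, 0, 0, -0.0105, 0.0243, 0, 0, 0, 0, 0, 0, 0, 0, 0, 0]}}

```text
t: 15.77
eef_pos: [0.4387, 0.0844, 0.3228]
ee_rot: [3.105, 0.098, -1.537]
force: [0.1, 0.2, -2.6]
width: 0.0136
```

>>> {"op": "apply_moves", "data": {"increments": [0.004, 0, -0.014, -0.06, -0.035, 0.02, 0.003, 0, -0.016, -0.06, 0, 0.01, 0, 0, -0.016, -0.06, 0, 0, 0, 0, -0.012, -0.06, 0, 0, 0, 0, -0.01, -0.03, 0, 0, 0, 0, 0, 0, 0, 0]}}

```text
t: 16.27
eef_pos: [0.4424, 0.0836, 0.2467]
ee_rot: [3.119, -0.188, -1.497]
force: [-0.6, 0.5, -2.9]
width: 0.0137
```

>>> {"op": "apply_moves", "data": {"increments": [0.002, 0.013, -0.011, -0.035, -0.015, 0, 0, 0.013, -0.011, -0.035, 0, 0, 0, 0.013, -0.011, -0.035, 0, 0, 0, 0.013, -0.011, -0.035, 0, 0, 0, 0.013, -0.011, -0.035, 0, 0, 0, 0, 0, 0, 0, 0]}}

```text
t: 16.77
eef_pos: [0.4439, 0.1493, 0.1882]
ee_rot: [3.119, -0.367, -1.497]
force: [0.1, 0.3, -1.8]
width: 0.0139
```

>>> {"op": "apply_moves", "data": {"increments": [0, 0.0005, 0, -0.03, -0.005, 0, 0, 0.0005, 0, -0.03, 0, 0, 0, 0.0005, 0, -0.03, 0, 0, 0, 0.0005, 0, -0.03, 0, 0, 0, 0.0005, 0, -0.03, 0, 0, 0, 0.0005, 0, -0.03, 0, 0, 0, 0.0005, 0, -0.03, 0, 0, 0, 0.0005, 0, -0.03, 0, 0, 0, 0.0005, 0.001, -0.03, 0, 0, 0, 0.0005, 0.001, -0.03, 0, 0, 0, 0, 0.001, -0.03, 0, 0, 0, 0, 0, 0, 0, 0, 0, 0, 0, 0, 0, 0]}}

```text
t: 17.85
eef_pos: [0.4451, 0.1546, 0.1923]
ee_rot: [3.091, -0.728, -1.483]
force: [-0.5, -0.2, -2.4]
width: 0.0139
```

```bash
python3 - <<'E'
from h import *
np.set_printoptions(precision=3,suppress=True)
for c in("scene","side"):
  im=save(c,c[:2]+"8"); globals()[c]=im
  print(c,[(np.round(l["point"]).tolist(),round(l["conf"],2),onz(c,l["point"],.024)) for l in finder.landmark_of(c,"large0_center")])
r=lambda x:cv2.resize(x,(400,400),interpolation=cv2.INTER_CUBIC)
cv2.imwrite("pics/c8.png",np.hstack([r(scene[70:240,240:410]),r(side[80:280,120:320])])[:,:,::-1])
E
```

```text
scene [([337.0, 183.0], 0.51, array([0.526, 0.165, 0.024]))]
side []
```

View pics/c8.png

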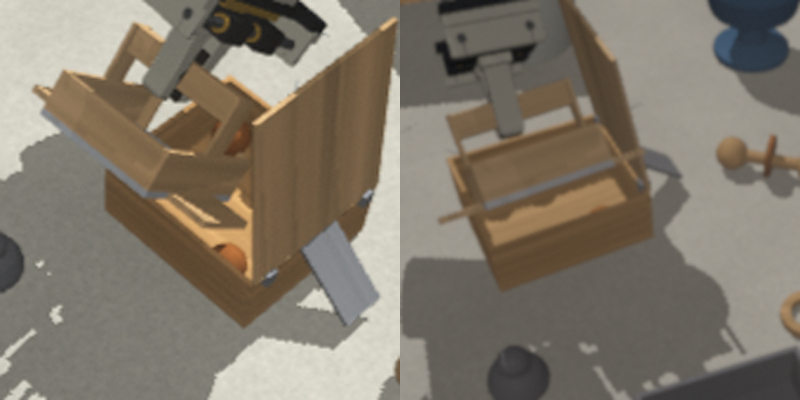

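Scene (left) shows the sieve tipped over the open box with two balls in it, at (230,255) and (238,135). The lid is upright. I'll raise the sieve while still tipped and count the balls numerically.

>>> {"op": "apply_moves", "data": {"increments": [0, -0.002, 0.02, 0, 0, 0, 0, -0.008, 0.025, 0, 0, 0, 0, -0.01, 0.025, 0, 0, 0, 0, -0.02, 0.03, 0, 0, 0, 0, -0.02, 0.03, 0, 0, 0, 0, -0.02, 0.015, 0, 0, 0, 0, 0, 0, 0, 0, 0]}}

```text
t: 18.63
eef_pos: [0.4434, 0.0686, 0.3446]
ee_rot: [3.093, -0.725, -1.486]
force: [-1.7, 0.4, -2.0]
width: 0.0135
```

```bash
cat > balls.py <<'E'
import sys; from h import *
np.set_printoptions(precision=3,suppress=True)
for c in("scene","side"):
  im=save(c,c[:2]+sys.argv[1]); hsv=cv2.cvtColor(im,cv2.COLOR_RGB2HSV)
  print(c,"net",[(np.round(l["point"]).tolist(),round(l["conf"],2),onz(c,l["point"],.024)) for l in finder.landmark_of(c,"large0_center")])
  M=((hsv[:,:,0]<13)&(hsv[:,:,1]>140)&(hsv[:,:,2]>50)).astype(np.uint8)
  n,L,S,C=cv2.connectedComponentsWithStats(M)
  for i in range(1,n):
    w=onz(c,C[i],.024)
    if S[i,4]>=12 and .3<w[0]<.75 and -.3<w[1]<.42: print(c,C[i],S[i],w)
  print("lid tab",[(np.round(l["point"]).tolist(),round(l["conf"],2)) for l in finder.landmark_of(c,"tab_end")][:1])
E
python3 balls.py 9
```

```text
scene net [([335.0, 182.0], 0.67, array([0.522, 0.165, 0.024]))]
scene [337.862 127.089] [331 120  15  15 123] [0.409 0.265 0.024]
scene [341.556 181.222] [339 178   6   7  18] [0.528 0.177 0.024]
scene [429.882 241.235] [425 240  10   4  17] [0.74  0.225 0.024]
scene [208.059 252.529] [206 250   5   6  17] [ 0.505 -0.138  0.024]
scene [236.    282.053] [234 280   5   5  19] [ 0.589 -0.129  0.024]
scene [201.346 295.808] [199 293   6   6  26] [ 0.574 -0.195  0.024]
scene [207.2  308.25] [205 306   6   6  20] [ 0.601 -0.2    0.024]
lid tab [([395.0, 202.0], 0.67)]
side net []
side [303.214 327.714] [302 326   4   5  14] [ 0.566 -0.199  0.024]
lid tab [([257.0, 166.0], 0.6)]
```

```bash
python3 - <<'E'
from h import *
im=save("wrist","w9");hsv=cv2.cvtColor(im,cv2.COLOR_RGB2HSV)
M=((hsv[:,:,0]<13)&(hsv[:,:,1]>140)&(hsv[:,:,2]>40)).astype(np.uint8)
n,L,S,C=cv2.connectedComponentsWithStats(M)
print([(C[i].round().tolist(),S[i].tolist()) for i in range(1,n) if S[i,4]>25])
print([(np.round(l["point"]).tolist(),round(l["conf"],2)) for l in finder.landmark_of("wrist","large0_center")])
s=cv2.imread("pics/sc9.png")[40:240,230:430]; d=cv2.imread("pics/si9.png")[60:260,110:310]
r=lambda x:cv2.resize(x,(400,300),interpolation=cv2.INTER_CUBIC)
cv2.imwrite("pics/c9.png",np.vstack([np.hstack([cv2.resize(s,(300,300)),cv2.resize(d,(300,300))]),np.hstack([cv2.resize(im[:,:,::-1],(400,300)),np.zeros((300,200,3),np.uint8)])]))
E
```

```text
[]
[]
```

View pics/c9.png

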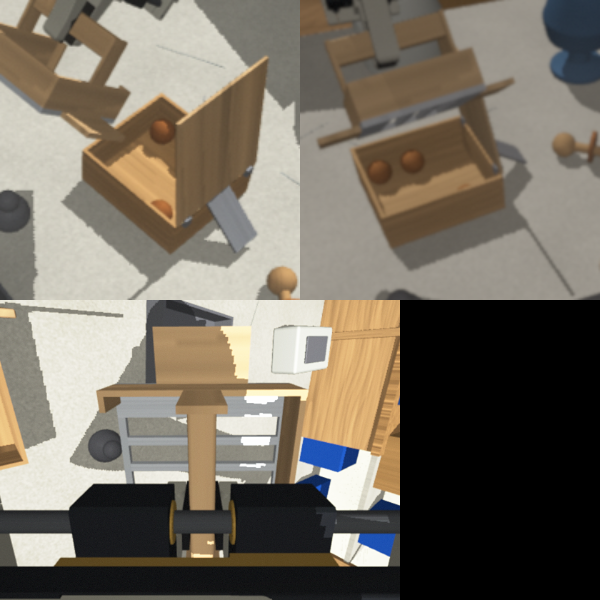

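Wrist: the sieve is empty in the part that shows. Side: two balls at the far left of the box. Scene: one there plus one near the front wall. I'll check that these add up to three.

```bash
python3 - <<'E'
from h import *
np.set_printoptions(precision=3,suppress=True)
for u in((163.3,174.7),(184.7,166.7)): w=onz("side",u,.024); print(w,"in scene at",proj("scene",w))
w=np.array([.524,.168,.024]); print("in side at",proj("side",w), "front rim there",proj("side",[.53,.141,.065]))
print(arm.get_state()["q"])
E
```

```text
[0.412 0.265 0.024] in scene at [338.914 127.993]
[0.465 0.275 0.024] in scene at [357.578 140.665]
in side at [221.398 190.878] front rim there [225.855 185.066]
[ 0.953  0.134 -0.423  0.403 -1.636  0.584]
```

All three balls are accounted for: (0.41, 0.265), (0.465, 0.275) and (0.525, 0.168), all inside the box. I'll bring the sieve back while levelling it.

>>> {"op": "apply_moves", "data": {"increments": [0.008, -0.02, 0, 0.08, 0, 0, 0.01, -0.023, 0, 0.08, 0, 0, 0.01, -0.023, 0, 0.08, 0, 0, 0.01, -0.023, 0, 0.08, 0, 0, 0.01, -0.023, 0, 0.08, 0, 0, 0.01, -0.023, 0, 0.08, 0, 0, 0.01, -0.023, 0, 0.08, 0, 0, 0.01, -0.02, 0, 0.08, 0, 0, 0.01, -0.01, 0, 0.04, 0, 0, 0.01, -0.01, 0, 0, 0, 0, 0, 0, 0, 0, 0, 0]}}

```text
t: 19.95
eef_pos: [0.5469, -0.1308, 0.3339]
ee_rot: [-3.135, -0.036, -1.486]
force: [0.9, 0.8, -1.3]
width: 0.0138
```

>>> {"op": "apply_moves", "data": {"increments": [0.007, -0.017, 0, 0.017, 0.006, -0.022, 0.008, -0.017, -0.02, 0.017, 0, -0.022, 0, 0, -0.03, 0, 0, 0, 0, 0, -0.03, 0, 0, 0, 0, 0, -0.03, 0, 0, 0, 0, 0, -0.03, 0, 0, 0, 0, 0, -0.02, 0, 0, 0, 0, 0, 0, 0, 0, 0]}}

```text
t: 20.62
eef_pos: [0.5594, -0.1652, 0.1613]
ee_rot: [3.128, -0.002, -1.531]
force: [-0.9, 0.2, -2.9]
width: 0.0135
```

>>> {"op": "apply_moves", "data": {"increments": [0.005, -0.0015, -0.008, 0, -0.013, 0, 0, 0, -0.009, 0, 0, 0, 0, 0, -0.007, 0, 0, 0, 0, 0, -0.005, 0, 0, 0, 0, 0, 0, 0, 0, 0]}}

```text
t: 21.03
eef_pos: [0.5642, -0.1649, 0.1306]
ee_rot: [3.135, -0.005, -1.527]
force: [-0.3, 0.4, -1.4]
width: 0.0138
```

>>> {"op": "apply_moves", "data": {"increments": [0, -0.0015, -0.003, 0, -0.006, 0, 0, 0, -0.002, 0, 0, 0, 0, 0, -0.001, 0, 0, 0]}}

```text
t: 21.28
eef_pos: [0.5658, -0.1665, 0.1273]
ee_rot: [-3.138, -0.006, -1.526]
force: [-1.2, 1.7, 4.2]
width: 0.0134
```

>>> {"op": "apply_moves", "data": {"increments": [-0.001, 0, -0.002, 0, 0, 0, 0, 0, -0.001, 0, 0, 0]}}

```text
t: 21.45
eef_pos: [0.5663, -0.1668, 0.1269]
ee_rot: [-3.134, -0.007, -1.525]
force: [-2.3, 1.6, 2.3]
width: 0.0138
```

>>> {"op": "apply_moves", "data": {"increments": [-0.001, 0, -0.001, 0, 0, 0, 0, 0, 0, 0, 0, 0, 0, 0, 0, 0, 0, 0, 0, 0, 0, 0, 0, 0, 0, 0, 0, 0, 0, 0, 0, 0, 0, 0, 0, 0, 0, 0, 0, 0, 0, 0, 0, 0, 0, 0, 0, 0], "hand": 0}}

```text
t: 22.12
eef_pos: [0.5662, -0.1671, 0.1268]
ee_rot: [-3.131, -0.007, -1.526]
force: [0.1, 0.7, 0.8]
width: 0.0616
```

Released. I'll lift clear, back off and check.

>>> {"op": "apply_moves", "data": {"increments": [-0.001, 0, 0.01, 0, 0, 0, 0, 0, 0.025, 0, 0, 0, 0, 0, 0.035, 0, 0, 0, 0, 0, 0.04, 0, 0, 0, 0, 0.03, 0.03, 0, 0, 0, 0, 0.035, 0, 0, 0, 0, 0, 0.035, 0, 0, 0, 0, 0, 0.035, 0, 0, 0, 0, 0, 0, 0, 0, 0]}}

```text
schema error: expected a multiple of 6 numbers
```

```bash
python3 - <<'E'
from h import *
np.set_printoptions(precision=4,suppress=True)
a=save("scene","s10");b=save("side","d10")
for n in("tub","sieve_grip","sieve_floor","sieve_lip","tab_end","cup_rim","rattle","bath_toy","teether","snack_pot"):
  A=finder.landmark_of("scene",n);B=finder.landmark_of("side",n)
  if A and B: print(n,round(A[0]["conf"],2),round(B[0]["conf"],2),*tri("scene",A[0]["point"],"side",B[0]["point"]))
  else: print(n,[x["point"] for x in A[:1]],[x["point"] for x in B[:1]])
# difference to the first pictures round the sieve (same pose then?)
for c,f,(x0,x1,y0,y1) in(("scene","s2",(150,260,220,340)),("side","d2",(236,350,245,370))):
  p=cv2.imread(f"pics/{f}.png",0)[y0:y1,x0:x1].astype(np.float32); q=cv2.imread(f"pics/{'s10' if c=='scene' else 'd10'}.png",0)[y0:y1,x0:x1].astype(np.float32)
  print(c,"shift px",cv2.phaseCorrelate(p,q,cv2.createHanningWindow(p.shape[::-1],cv2.CV_32F)))
A=a[210:350,130:290];B=b[235:375,220:380]
cv2.imwrite("pics/c10.png",cv2.resize(np.hstack([A,B]),None,fx=2.4,fy=2.4,interpolation=cv2.INTER_CUBIC)[:,:,::-1])
E
python3 balls.py 11
```

```text
tub 0.81 0.7 [ 0.5618 -0.1661 -0.0075] 0.0018654101821797848
sieve_grip 0.8 0.58 [ 0.5751 -0.1662  0.1303] 0.0008100344957727678
sieve_floor 0.95 0.8 [ 0.5716 -0.1645  0.0519] 0.000364745139290262
sieve_lip 0.68 0.85 [ 0.5743 -0.0975  0.0666] 0.004636235112805306
tab_end 0.7 0.86 [0.6271 0.2384 0.0182] 0.0025873885779878285
cup_rim 0.96 0.83 [ 0.7477 -0.174   0.087 ] 0.0021397722783880226
rattle [] []
bath_toy 0.96 0.65 [0.3916 0.0019 0.0108] 0.0028513193032113945
teether 0.71 0.74 [ 0.6848 -0.0191  0.0044] 0.00722713496677376
snack_pot 0.78 0.79 [ 0.7671  0.0538 -0.0089] 0.006092621120015503
scene shift px ((4.489212237155513, 4.695494733487479), 0.32856178601582847)
side shift px ((6.797904329705048, -2.1001809042608244), 0.3818020673116048)
scene net [([338.0, 184.0], 0.66, array([0.528, 0.167, 0.024]))]
scene [338.329 127.276] [332 121  14  12  76] [0.41  0.266 0.024]
lid tab [([419.0, 254.0], 0.73)]
side net [([257.0, 164.0], 0.42, array([0.627, 0.227, 0.024]))]
lid tab [([257.0, 161.0], 0.77)]
```

The retreat call was refused for its row count, so the hand is still around the bar. The sieve stands about 11 mm toward +x because it slid along the bar during the shake. I'll regrip and centre it.

>>> {"op": "apply_moves", "data": {"increments": [0, 0, -0.002, 0, 0.008, 0, 0, 0, 0, 0, 0, 0, 0, 0, 0, 0, 0, 0, 0, 0, -0.0005, 0, 0, 0, 0, 0, 0, 0, 0, 0, 0, 0, -0.0005, 0, 0, 0, 0, 0, 0, 0, 0, 0, 0, 0, -0.0005, 0, 0, 0, 0, 0, 0, 0, 0, 0, 0, 0, -0.0005, 0, 0, 0, 0, 0, 0, 0, 0, 0, 0, 0, 0, 0, 0, 0, 0, 0, 0, 0, 0, 0], "hand": 1, "force": 40}}

```text
t: 24.6
eef_pos: [0.5662, -0.167, 0.1224]
ee_rot: [-3.139, -0.007, -1.526]
force: [-0.6, 0.4, -0.2]
width: 0.0134
```

>>> {"op": "apply_moves", "data": {"increments": [0, 0, 0.006, 0, 0, 0, -0.005, 0, 0.001, 0, 0, 0, -0.006, 0, 0, 0, 0, 0, 0, 0, 0, 0, 0, 0]}}

```text
t: 24.93
eef_pos: [0.5532, -0.1669, 0.129]
ee_rot: [3.141, -0.006, -1.526]
force: [-0.6, 0.4, -2.1]
width: 0.0139
```

>>> {"op": "apply_moves", "data": {"increments": [0.001, 0, -0.003, 0, 0, -0.003, 0, 0, -0.003, 0, 0, 0, 0, 0, -0.001, 0, 0, 0]}}

```text
t: 25.18
eef_pos: [0.5537, -0.167, 0.1222]
ee_rot: [-3.141, -0.007, -1.529]
force: [-4.2, 0.0, 8.9]
width: 0.0135
```

>>> {"op": "apply_moves", "data": {"increments": [0, 0, 0, 0, 0, 0, 0, 0, 0, 0, 0, 0, 0, 0, 0, 0, 0, 0, 0, 0, 0, 0, 0, 0, 0, 0, 0, 0, 0, 0, 0, 0, 0, 0, 0, 0, 0, 0, 0, 0, 0, 0, 0, 0, 0, 0, 0, 0], "hand": 0}}

```text
t: 25.85
eef_pos: [0.5551, -0.1672, 0.1224]
ee_rot: [-3.139, -0.007, -1.529]
force: [0.3, 0.7, 0.1]
width: 0.0616
```

>>> {"op": "apply_moves", "data": {"increments": [0, 0, 0.01, 0, 0, 0, 0, 0, 0.025, 0, 0, 0, 0, 0, 0.035, 0, 0, 0, 0, 0, 0.04, 0, 0, 0, 0, 0.03, 0.03, 0, 0, 0, 0, 0.035, 0, 0, 0, 0, 0, 0.035, 0, 0, 0, 0, 0, 0.035, 0, 0, 0, 0, 0, 0, 0, 0, 0, 0]}}

```text
t: 26.6
eef_pos: [0.5526, -0.0303, 0.2752]
ee_rot: [-3.136, -0.006, -1.535]
force: [0.1, -0.6, -0.2]
width: 0.0876
```

```bash
python3 - <<'E'
from h import *
np.set_printoptions(precision=4,suppress=True)
a=save("scene","s12");b=save("side","d12")
for n in("tub","sieve_grip","sieve_floor","sieve_lip","tab_end","cup_rim","rattle","bath_toy","teether"):
  A=finder.landmark_of("scene",n);B=finder.landmark_of("side",n)
  if A and B: print(n,round(A[0]["conf"],2),round(B[0]["conf"],2),*tri("scene",A[0]["point"],"side",B[0]["point"]))
for c,f,g,(x0,x1,y0,y1) in(("scene","s2","s12",(150,260,220,340)),("side","d2","d12",(236,350,245,370))):
  p,q=[cv2.imread(f"pics/{k}.png",0)[y0:y1,x0:x1].astype(np.float32) for k in(f,g)]
  print(c,"shift px",cv2.phaseCorrelate(p,q,cv2.createHanningWindow(p.shape[::-1],cv2.CV_32F)))
print("px per 10mm x", proj("scene",[.575,-.166,.095])-proj("scene",[.565,-.166,.095]),proj("side",[.575,-.166,.095])-proj("side",[.565,-.166,.095]))
E
python3 balls.py 13
```

```text
tub 0.87 0.66 [ 0.5639 -0.1668 -0.0011] 0.003554099876908309
sieve_grip 0.66 0.72 [ 0.5643 -0.1666  0.134 ] 0.0007377803476229191
sieve_floor 0.6 0.78 [ 0.5595 -0.1635  0.0598] 0.006965414593604176
sieve_lip 0.66 0.7 [ 0.5582 -0.0942  0.0587] 0.00038360776641997984
tab_end 0.83 0.82 [0.6306 0.2302 0.0222] 0.00027662538392109556
cup_rim 0.7 0.97 [ 0.7438 -0.1693  0.0793] 0.0010972074536413589
rattle 0.91 0.81 [0.747  0.1994 0.0038] 0.00299726496871752
bath_toy 0.59 0.67 [0.3888 0.0048 0.006 ] 0.0009225275719242555
teether 0.74 0.85 [0.6807 0.0725 0.0643] 0.23308422429286665
scene shift px ((0.5358322879926334, -0.49276187765961765), 0.4503873798582289)
side shift px ((-0.21691682727339412, -0.1615663069797293), 0.48232496134440106)
px per 10mm x [3.073 4.196] [ 5.6282 -1.8551]
scene net [([336.0, 184.0], 0.55, array([0.525, 0.164, 0.024]))]
scene [337.831 127.226] [331 120  15  15 124] [0.409 0.265 0.024]
scene [340.538 180.923] [337 178   7   7  13] [0.526 0.176 0.024]
scene [420.615 240.846] [417 240   8   3  13] [0.729 0.211 0.024]
scene [201.375 295.417] [199 293   6   6  24] [ 0.573 -0.195  0.024]
lid tab [([396.0, 204.0], 0.75)]
side net [([179.0, 272.0], 0.56, array([ 0.391, -0.012,  0.024]))]
side [161.5   178.062] [158 176   7   6  16] [0.406 0.255 0.024]
lid tab [([255.0, 163.0], 0.58)]
```

```bash
python3 -c "
from station import arm
print(arm.job_done())"
```

```text
the job is handed in; nothing more can be done
None
```

The job is finished and handed in at about 27 s of the allowed 61 s. It reports no verdict.

- **Lid:** I pressed the tab down until the force rose sharply to 18.5 N. In the last reading the tab end was at z = 0.022 m, against 0.017 m expected at the stop. The lid still stood open.
- **Beads:** I shook the sieve over the tub, leaned back slightly. Both cameras together placed all four beads on the tub floor while the three balls were still in the sieve.
- **Balls:** I tipped them slowly into the box. They lie near (0.41, 0.265), (0.465, 0.275) and (0.525, 0.168). No single camera showed all three at once, because the lid and front wall each hide one, so the count combines the two views.
- **Sieve:** It first came down about 11 mm off centre because it had slid in the grip. I regripped and centred it. It now reads (0.564, -0.167, 0.134), about 1 mm from the tub's centre, and matches its starting picture to within 1 pixel.
- **Other things:** The cup, rattle and bath toy measured within about 7 mm of where they started. The snack pot and teether could not be compared. The pot's start fix was bad and I left it out of the last check. The last teether fix was also bad, and it had none at the start.

One move call was refused because I miscounted its values; nothing moved. The picture limit was reached before the end, so the last checks were numeric only.

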